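Slide the gauge tray home and squeeze the stand's tweezers to the marked gap

TASK

Slide the tray with the white gauge block kept lying in it, by its red fin, into the slotted holder of the stand until it is fully home against the back stop. Then squeeze the stand's sprung tweezers at their blue pads until their tips are as far apart as the two black lines on the gauge block beneath them, never squeezing the tips shut, and finish while still holding that gap steady with the gripper; leave the jar, the glue bottle and the pink dental model alone.

Things in the scene. Friction and masses are not known exactly. Their poses are not given: they have to be found in the camera images.
- stand: fixed third-hand stand on the bench. Origin on the bench where the tray sits when home; +x = the way the tray slides in, z up. Slot: two grey rails along x (-53 to +52 mm), 83 mm apart inside, 22 mm high; back stop face at x = +50 mm. A post at x = +190 mm carries a clamp block (top 92 mm up) that holds the tweezers, pointing to -x over the slot
- slot_home (a point): point on the bench in the holder where the tray's origin lies when the tray is fully home (axes as the stand's)
- slot_mouth (a point): point on the bench at the mouth of the slot, 50 mm before slot_home (axes as the stand's). Rails' top lips overhang the slot by 7.5 mm at 17 mm above the bench; the bench is the slot's floor. Flared side guides widen the mouth to about 100 mm at 29 mm before this point
- tray: loose steel tray, 100 x 80 mm (x, y), rim 12 mm high, floor 2 mm, 0.18 kg, origin under its middle. It goes into the slot with its +x side first. A red upright fin (32 mm along x, 10 mm thick in y, top 44 mm up) stands behind it at x = -88 mm on a tongue 24 mm wide and 3 mm thick, and stays outside the slot
- fin (a point): middle of the red fin where it can be pinched across its 10 mm thickness, 30 mm above the tray's underside, at tray x = -88 mm; axes as the tray's. The straight way over the bench from the tray to the slot is clear; two white cards, about 8 mm thick, lie fixed on the bench just beyond it (nearest edge about x = 0.55 m)
- gauge_block: loose white gauge block, 40 x 50 x 24 mm, 0.08 kg, lying in a shallow frame (4 mm high) in the middle of the tray; origin under its middle. Two black lines along its x axis on its top face, 2 mm wide, are 16 mm apart (centre to centre); the tips come to stand 10 mm above its top when the tray is home
- squeeze_point (a point): fixed point midway between the tweezers' two blue pads, 80 mm above the bench, at stand x = +70 mm, axes as the stand's (the pads are squeezed along y)
- left_pad (a point): blue finger pad on the outside of the tweezers' left arm (stand +y side), 34 mm long, 14 mm high, 4 mm thick; this point is its centre
- right_pad (a point): the same on the right arm (stand -y side)
- left_tip (a point): centre of the left arm's tip (tip 3 mm thick, 36 mm above the bench, about stand x = 0)
- right_tip (a point): centre of the right arm's tip
- tweezer_left (a joint): turn of the left arm on its spring hinge (rad; 0 = sprung open, grows as squeezed, at most 0.115). The arms hinge separately at stand x = +180 mm. Tip gap in mm = 42 - 180 x (left + right). Open: tips 42 mm apart (centres), pads 39 mm over their outer faces; 1 mm narrower at the pads brings the tips 1.64 mm closer
- tweezer_right (a joint): the same for the right arm. At a 16 mm tip gap the pads measure 23.4 mm over their outer faces, which are then parallel, and each pushes back with about 6 N
- blue_jar: white jar with blue lid, 48 mm wide, 55 mm high; origin under its middle; leave alone
- glue: white bottle with black cap, 32 mm wide, 80 mm high; origin under its middle; leave alone
- pink_model: pink dental model, 54 x 60 x 28 mm; origin under its middle; leave alone
Mind the look-alikes: they are no part of the job. Leave any green or yellow look-alike of the gauge_block alone.

How it is judged:
By the outcome, as a careful person would: the job done as asked, in the order asked, and still so for the second after the job is handed in, while the arm keeps its last pose, push and grip.
It also fails if it takes over 61 s, if anything falls off the work surface, if the arm or the gripper's body presses on something with over 40 N, if the wrist force passes 120 N, or if a joint passes its speed limit or range.

ROBOT

A 6-joint arm with a two-finger parallel gripper is mounted at the origin on a cart in front of the work surface, level with it; the furniture and walls round the work are solid. World frame = base frame: x ahead of the robot, y to its left, z up, the work surface at z = 0. Lengths are in mm, angles in degrees, forces in N, time in s.
With the tool pointing down it reaches from about 350 to 875 mm from the base axis. Payload 15.5 kg.
Tool frame: the origin (TCP) lies at the very end of the fingers, on their centre line; the grasp point (between the pads) lies 19 mm behind it (manip.pinch_z is the distance from the TCP to the grasp point, in mm); z points along the fingers, y is the line along which they close (so a half turn about z gives the same grasp; the last joint's range is limited). The gripper opens to 85 mm and grips with 20 to 120 N. Pads are 22 mm wide; open, the fingers measure 114 mm over their backs; the gripper's body (76 mm by 85 mm) begins 54 mm behind the grasp point. The pads swing forward as they close: fully open they stand 13 mm farther back than shut.
Start: joints at [-77.206, 28.281, 77.091, -0, 74.628, -5.472], TCP at [195.893, -593.509, 231.277] pointing down, gripper open.
Joint ranges: [-166.48, 166.48], [-47.26, 123.95], [12.59, 153.08], [-70.14, 250.14], [6.76, 159.57], [-176.63, 176.63]. Speed limits (degrees/s): [108.29, 108.29, 147.25, 172.46, 172.46, 172.46].

INTERFACE

Orientations are given as [roll, pitch, yaw] about the fixed x, y, z axes, in that order (R = Rz(yaw) Ry(pitch) Rx(roll)).
In Python, from cell import manip gives the robot as it stands.
- The arm moves only by the tool carry_out, never from a script. Its argument "deltas" is a list of rows, each an object with "rotation": the turn, a rotation vector about the tool's x, y, z in rad, a list of three; "xyz": the shift along the tool's x, y, z in m, a list of three; "jaw": the finger opening in m, from 0 to 0.0854. A call has 1 to 20 rows; each row is the pose to reach, as a shift and turn from the pose commanded when the call began, along the tool's axes at that moment; what a row does not reach only later rows make up. A row lasts 1/8 s, in which the tool goes at most 62.5 mm and 10.7 degrees, less where a joint would pass 70% of its speed; a pose out of reach is approached as far as the arm can. A call with a gripper value outside its range is refused whole. The fingers move at their own pace and stop on an object; the grip force is fixed at half the most. Time passes only in rows, so rows that repeat a pose let the fingers close. It gives the time, the measured TCP pose, the force, the opening and the grip force at its end, in the units of the state.
- manip.get_state(): the state, without advancing time (a new reading comes with each control period).
- manip.camera(name): name is "scene" or "top"; returns a dict with "pixels" (420x560x3 uint8, red, green, blue), "range_z" (420x560 float32, mm along the optical axis (not along the pixel's ray), 0 where there is no reading), "fx", "fy", "cx", "cy" (pixels), "rvec" (rotation vector, rad) and "tvec" (3), from world to camera coordinates, as OpenCV has them. Camera axes: x right, y down, z forward; pixel columns grow to the right and rows downward; lengths in mm; the calibration is good to about 2 mm. A picture is of the moment at which its call begins.
- manip.sign_off(): hands the job in; it is judged then, once.
The state is a dict: "time": time; "joint_pos": joint angles; "qd": joint speeds; "joint_torque": joint torques, N m; "tcp_pos": TCP position; "tcp_rot": TCP orientation; "wrist_force": force on the tool from outside, world axes, zero at the start; "wrist_torque": the same for the moment, N m; "width": finger opening in mm; "grip_force": force on a finger pad.
Only numpy, scipy, OpenCV 4.12 (cv2) and the standard library are available. Lean on these libraries where they do the work, as an engineer would, in place of code of your own. Each camera call takes 0.05 s, during which the arm holds its last target. There are 200 camera calls.

## Working session

There is one attempt and no reset: what is moved stays moved. The work goes in short steps, Python scripts to look and compute and a tool call to move; the robot and the scene stay as the last step left them, time stands still between calls to the robot, and variables do not carry over. Pictures are saved under pics/ and viewed, at most 10 in all, crops included, and the job is handed in when it is done.

Besides the shell and the picture viewer there is one more tool, called after "Emit:" in YAML: its name, and indented under it one key for each argument. carry_out: Moves the arm, as the interface text tells. Its arguments: {"type":"object","properties":{"deltas":{"type":"array"}},"required":["deltas"]}

```bash
ls; mkdir -p pics; cat > h.py <<'E'
import numpy as np, cv2
from cell import manip
def shot(n,png=None):
    c=manip.camera(n); 
    if png: cv2.imwrite('pics/'+png,c['pixels'][:,:,::-1])
    return c
def world(c,mask_or_pts):
    R,_=cv2.Rodrigues(np.array(c['rvec'],float)); t=np.array(c['tvec'],float).ravel()
    out=[]
    for u,v in mask_or_pts:
        z=float(c['range_z'][int(v),int(u)]); p=np.array([(u-c['cx'])/c['fx']*z,(v-c['cy'])/c['fy']*z,z])
        out.append(R.T@(p-t))
    return np.array(out)
E
python3 - <<'E'
from h import *
a=shot('top','top1.png'); b=shot('scene','sc1.png')
np.savez('pics/a.npz',**a)
print(manip.get_state()); 
for c in(a,b): R,_=cv2.Rodrigues(np.array(c['rvec'],float)); print(-R.T@np.array(c['tvec']).ravel(), c['fx'],R)
E
```

```text
pics
{'time': 0.1, 'joint_pos': array([-7.72060385e+01,  2.83090907e+01,  7.71227401e+01, -1.54974574e-03,
        7.46271167e+01, -5.47081552e+00]), 'qd': array([-0.07992043, -0.00472911, -0.16791852, -0.06308214, -0.10189052,
       -0.1321799 ]), 'joint_torque': array([ 2.50711848e-03, -8.83585167e+01, -3.84562612e+01, -3.86468573e-04,
        5.12216444e-03,  2.60050302e-05]), 'tcp_pos': array([ 195.81635822, -593.20861664,  230.78908557]), 'tcp_rot': array([-1.79941179e+02, -4.13290444e-03,  1.82651865e+01]), 'wrist_force': array([ 0.52634364, -0.36187971,  0.72517592]), 'wrist_torque': array([-0.00470361, -0.03085765, -0.0101305 ]), 'grip_force': 0.0, 'width': 85.32067915260205}
[-667.88248828 -434.4708627  1718.95311132] 485.415135558796 [[ 0.22848404 -0.9734789  -0.01157053]
 [-0.76329068 -0.17174847 -0.622808  ]
 [ 0.60430322  0.15113336 -0.78228916]]
[   98.66293677 -1129.45373363   670.75402582] 391.8261313216873 [[ 0.90389461 -0.42761958  0.01077143]
 [-0.19332002 -0.4308402  -0.88147835]
 [ 0.38157817  0.7946812  -0.47210156]]
```

View pics/top1.png

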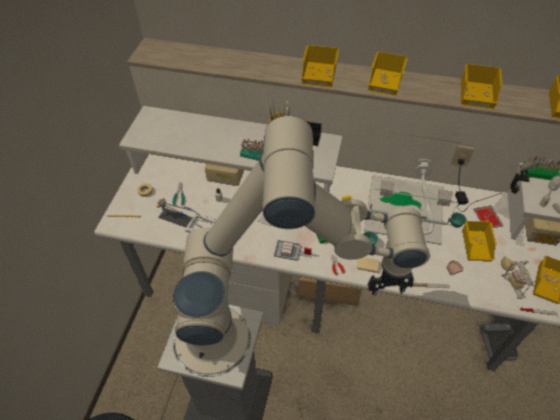

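View pics/sc1.png

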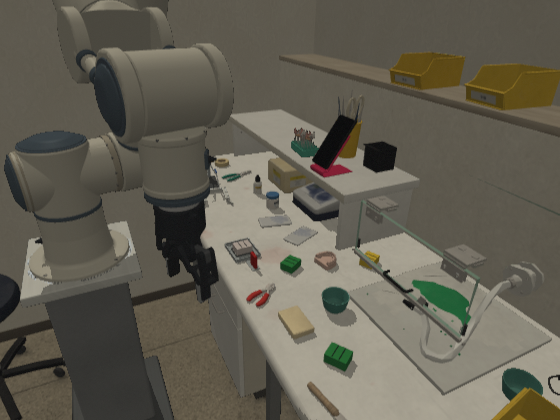

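The top view shows the tray with the white block at about (288,250), its red fin at (308,252), and the stand at about (178,212). In the scene view the tray is at (240,247), the fin at (254,261), and the stand is partly hidden near (220,185). I'll enlarge both.

```bash
python3 - <<'E'
import cv2,numpy as np
a=cv2.imread('pics/top1.png'); b=cv2.imread('pics/sc1.png')
A=cv2.resize(a[170:270,140:330],(760,400),interpolation=cv2.INTER_CUBIC)
B=cv2.resize(b[150:280,200:320],None,fx=4,fy=4,interpolation=cv2.INTER_CUBIC)
cv2.imwrite('pics/A.png',A)
cv2.imwrite('pics/B.png',B)
from h import *
c=dict(np.load('pics/a.npz'))
hsv=cv2.cvtColor(c['pixels'],cv2.COLOR_RGB2HSV)
m=((hsv[...,0]<8)|(hsv[...,0]>172))&(hsv[...,1]>130)
v,u=np.where(m[235:270,295:325]); 
for p,q in zip(zip(u+295,v+235),world(c,zip(u+295,v+235))): print(p,q.round(),end=' ')
print()
pts=[(288,250),(160,213),(178,212),(190,220),(200,225),(280,248),(218,195),(270,215)]
print(world(c,pts).round())
E
```

```text
(np.int64(305), np.int64(248)) [ 438. -268.   50.] (np.int64(306), np.int64(248)) [ 438. -272.   51.] (np.int64(307), np.int64(248)) [ 442. -276.   47.] (np.int64(305), np.int64(249)) [ 437. -269.   45.] (np.int64(306), np.int64(249)) [ 438. -272.   44.] (np.int64(307), np.int64(249)) [ 447. -275.   33.] (np.int64(308), np.int64(249)) [ 439. -281.   46.] (np.int64(309), np.int64(249)) [ 439. -285.   48.] (np.int64(310), np.int64(249)) [ 442. -289.   45.] (np.int64(305), np.int64(250)) [ 448. -267.   21.] (np.int64(306), np.int64(250)) [ 442. -272.   32.] (np.int64(307), np.int64(250)) [ 438. -277.   39.] (np.int64(308), np.int64(250)) [ 440. -281.   37.] (np.int64(309), np.int64(250)) [ 440. -285.   38.] (np.int64(310), np.int64(250)) [ 444. -289.   34.] (np.int64(305), np.int64(251)) [ 433. -270.   36.] (np.int64(306), np.int64(251)) [ 441. -273.   25.] (np.int64(307), np.int64(251)) [ 437. -277.   33.] (np.int64(308), np.int64(251)) [ 444. -281.   24.] (np.int64(309), np.int64(251)) [ 440. -285.   31.] (np.int64(310), np.int64(251)) [ 444. -289.   27.] (np.int64(305), np.int64(252)) [ 438. -269.   21.] (np.int64(306), np.int64(252)) [ 438. -273.   23.] (np.int64(307), np.int64(252)) [ 438. -277.   23.] (np.int64(308), np.int64(252)) [ 443. -281.   18.] (np.int64(309), np.int64(252)) [ 437. -286.   29.] (np.int64(306), np.int64(253)) [ 436. -274.   18.] (np.int64(307), np.int64(253)) [ 438. -278.   17.] (np.int64(308), np.int64(253)) [ 440. -282.   14.] (np.int64(309), np.int64(253)) [ 437. -286.   20.] (np.int64(310), np.int64(253)) [ 443. -290.   12.] 
[[ 432. -198.   22.]
 [ 515.  412.   -4.]
 [ 530.  329.    8.]
 [ 498.  260.   11.]
 [ 486.  211.    3.]
 [ 451. -159.   -5.]
 [ 629.  168.   54.]
 [  29. -239.  782.]]
```

View pics/A.png

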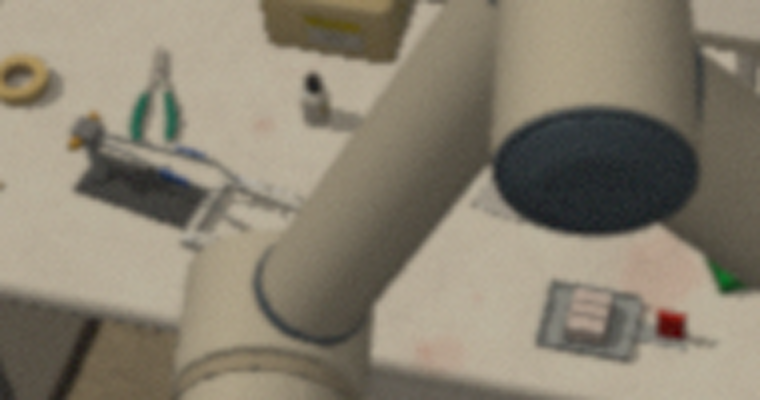

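View pics/B.png

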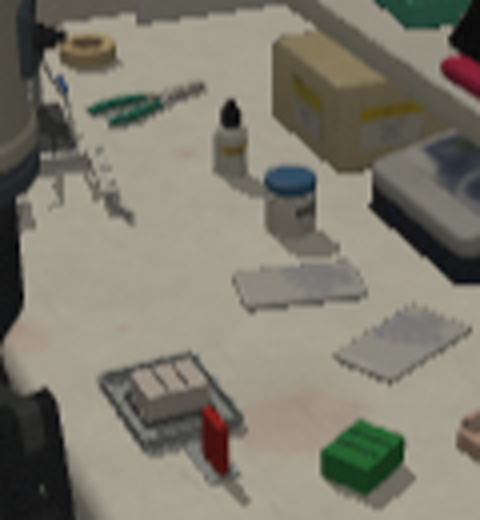

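The block in the tray is the only white one with two black lines (top (288,248), scene (241,246)). The green look-alike lies apart, at scene (290,264). The stand's rails are at scene (213–232,188–205), and its mouth is hidden in the top view.

```bash
cat >> h.py <<'E'
def plane(c,pts,z):
    R,_=cv2.Rodrigues(np.array(c['rvec'],float)); t=np.array(c['tvec'],float).ravel(); o=-R.T@t; out=[]
    for u,v in pts:
        d=R.T@np.array([(u-c['cx'])/c['fx'],(v-c['cy'])/c['fy'],1]); out.append(o+d*(z-o[2])/d[2])
    return np.array(out)
def delta(p,yaw):
    "tool-down delta (m, rad) from the measured pose to position p (mm), yaw deg"
    s=manip.get_state(); y=np.radians(s['tcp_rot'][2]); d=np.array(p)-s['tcp_pos']
    dy=np.radians(yaw)-y
    return np.round([(d[0]*np.cos(y)+d[1]*np.sin(y))/1e3,(d[0]*np.sin(y)-d[1]*np.cos(y))/1e3,-d[2]/1e3,-dy],4)
E
python3 - <<'E'
from h import *
a=dict(np.load('pics/a.npz')); b=shot('scene'); np.savez('pics/b.npz',**b)
ta=np.array([(557,282),(643,296),(633,358),(537,345)])/4+(140,170)
tb=np.array([(100,378),(192,350),(243,420),(150,452)])/4+(200,150)
for c,p in((a,ta),(b,tb)):
    w=plane(c,p,12); print(w.round(),w.mean(0).round())
print('fin top', plane(a,[(671/4+140,313/4+170)],44), plane(b,[(215/4+200,410/4+150)],44))
# stand in scene: print cloud
hs=[(v,u) for v in range(150,215) for u in range(203,236)]
w=world(b,[(u,v) for v,u in hs])
m=(w[:,2]>14)&(w[:,2]<110)&(w[:,0]>350)&(w[:,0]<600)
for (v,u),q in zip(np.array(hs)[m],w[m]): print(u,v,q.round().astype(int),end=';')
E
```

```text
[[ 477. -150.   12.]
 [ 480. -243.   12.]
 [ 401. -248.   12.]
 [ 395. -148.   12.]] [ 438. -197.   12.]
[[ 402. -149.   12.]
 [ 481. -141.   12.]
 [ 479. -247.   12.]
 [ 402. -256.   12.]] [ 441. -198.   12.]
fin top [[ 443.64091628 -278.77298034   44.        ]] [[ 447.41849774 -270.13556235   44.        ]]
209 150 [599 663  30];209 151 [599 664  24];209 152 [599 663  19];209 153 [597 658  16];216 160 [598 549  17];216 161 [593 533  18];217 161 [597 530  19];212 162 [533 392  72];213 162 [534 380  76];215 162 [584 523  18];216 162 [590 525  17];218 162 [599 524  16];216 163 [587 516  15];217 163 [590 512  17];218 163 [594 508  17];219 163 [597 501  19];210 165 [508 337  82];210 166 [508 339  77];211 166 [508 323  83];209 167 [516 382  56];211 167 [507 319  80];209 168 [515 380  52];211 168 [508 325  73];212 168 [505 299  84];209 169 [515 383  46];212 169 [506 304  77];213 169 [505 287  83];214 169 [508 282  85];207 170 [480 287  83];208 170 [510 382  43];209 170 [513 377  44];213 170 [504 285  80];214 170 [507 279  82];215 170 [508 270  85];207 171 [477 275  84];208 171 [509 378  40
[... 1678 characters left out ...]
194 [509 173  22];225 194 [514 176  20];226 194 [518 176  19];227 194 [520 169  22];224 195 [508 171  19];225 195 [511 168  20];226 195 [514 166  20];227 195 [517 162  21];225 196 [509 164  18];226 196 [512 158  20];227 196 [514 153  22];228 196 [518 154  21];225 197 [506 154  19];226 197 [508 148  21];227 197 [512 148  20];228 197 [515 146  20];206 198 [438 175  19];225 198 [503 146  19];226 198 [507 145  18];227 198 [510 142  19];228 198 [511 133  23];229 198 [517 140  18];205 199 [432 166  20];206 199 [434 160  22];227 199 [509 138  17];229 199 [515 135  17];204 200 [426 158  21];205 200 [429 155  21];206 200 [434 162  17];204 201 [424 152  19];205 201 [429 156  17];206 201 [431 149  20];
```

```bash
python3 - <<'E'
from h import *
print(delta([444,-282,110],91.5))
E
```

```text
[ 0.3332 -0.2178  0.1208 -1.2782]
```

Emit:
carry_out:
  deltas:
    - {"xyz": [0.333, -0.218, 0.0], "rotation": [0, 0, -1.278], "jaw": 0.05}
    - {"xyz": [0.333, -0.218, 0.0], "rotation": [0, 0, -1.278], "jaw": 0.05}
    - {"xyz": [0.333, -0.218, 0.0], "rotation": [0, 0, -1.278], "jaw": 0.05}
    - {"xyz": [0.333, -0.218, 0.0], "rotation": [0, 0, -1.278], "jaw": 0.05}
    - {"xyz": [0.333, -0.218, 0.05], "rotation": [0, 0, -1.278], "jaw": 0.05}
    - {"xyz": [0.333, -0.218, 0.121], "rotation": [0, 0, -1.278], "jaw": 0.05}
    - {"xyz": [0.333, -0.218, 0.121], "rotation": [0, 0, -1.278], "jaw": 0.05}
    - {"xyz": [0.333, -0.218, 0.121], "rotation": [0, 0, -1.278], "jaw": 0.05}
    - {"xyz": [0.333, -0.218, 0.121], "rotation": [0, 0, -1.278], "jaw": 0.05}
    - {"xyz": [0.333, -0.218, 0.121], "rotation": [0, 0, -1.278], "jaw": 0.05}
    - {"xyz": [0.333, -0.218, 0.121], "rotation": [0, 0, -1.278], "jaw": 0.05}

```text
time: 1.52
tcp_pos: [443.8, -283.3, 111.3]
tcp_rot: [179.9, 0.1, 91.4]
wrist_force: [0.3, 0.1, -0.4]
width: 50.3
grip_force: 0.0
```

```bash
python3 - <<'E'
from h import *
s=manip.get_state(); print(s['time'],s['tcp_pos'],s['tcp_rot'],s['width'])
a=shot('top','t2.png'); b=shot('scene','s2.png'); np.savez('pics/a2.npz',**a); np.savez('pics/b2.npz',**b)
A=cv2.resize(a['pixels'][170:270,140:330],(760,400),interpolation=cv2.INTER_CUBIC)
B=cv2.resize(b['pixels'],(760,570)); B=cv2.resize(b['pixels'][130:285,190:330],None,fx=3.8,fy=3.8,interpolation=cv2.INTER_CUBIC)
cv2.imwrite('pics/A2.png',A[...,::-1]);cv2.imwrite('pics/B2.png',B[...,::-1])
E
```

```text
1.525 [ 443.80350417 -283.27231615  111.29992822] [1.79918936e+02 7.37122256e-02 9.13910195e+01] 50.31616612397681
```

View pics/A2.png

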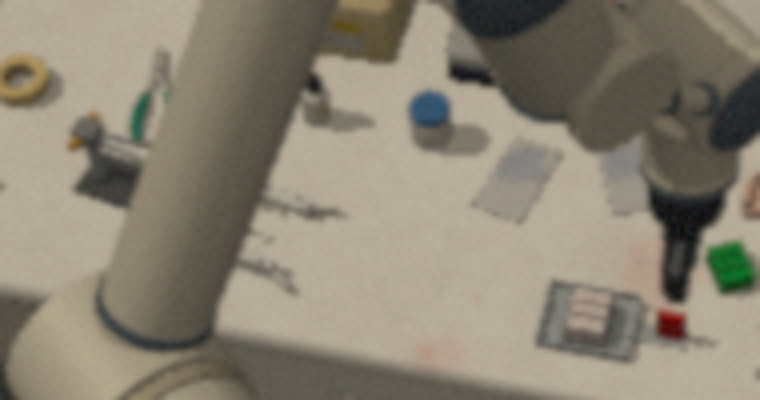

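View pics/B2.png

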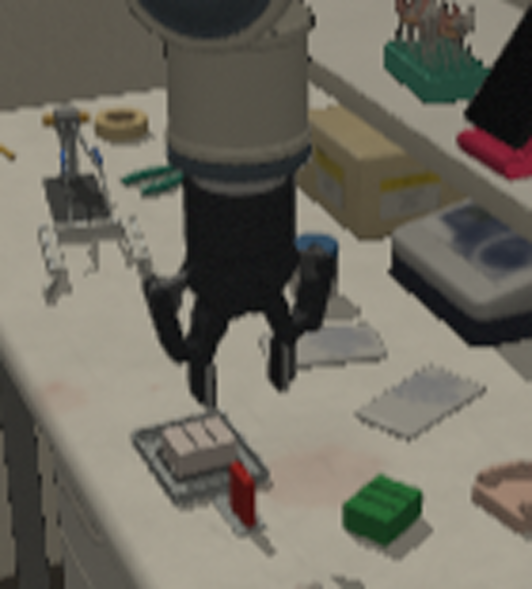

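The stand is now clear in the scene view. The rails run from crop (45,228)–(55,298) and (122,218)–(150,272), the back stop is at (85,230), and the post/clamp is at (67,120). The fin in the crop is at (242,490).

```bash
python3 - <<'E'
from h import *
D=[];b=None
for i in range(8):
    b=manip.camera('scene'); D.append(b['range_z'])
b=dict(b); b['range_z']=np.median(D,0); P=np.mean([0],0); np.savez('pics/b3.npz',**b)
hs=[(u,v) for v in range(150,213) for u in range(196,236)]
w=world(b,hs); hs=np.array(hs)
ok=(w[:,1]>60)&(w[:,1]<420)&(w[:,0]>390)&(w[:,0]<580)
r=ok&(w[:,2]>12)&(w[:,2]<28)
th=np.radians(81); d=np.array([np.cos(th),np.sin(th)]); n=np.array([-d[1],d[0]]); o=np.array([480,197])
q=np.c_[(w[:,:2]-o)@d,(w[:,:2]-o)@n,w[:,2]]
m=r&(q[:,0]<120); 
print('rails/stop (stand guess frame)')
for k in np.where(m)[0]: print(hs[k],q[k].round().astype(int),end=';')
m=ok&(w[:,2]>28)
print('\nhigh')
for k in np.where(m)[0]: print(hs[k],q[k].round().astype(int),end=';')
E
```

```text
rails/stop (stand guess frame)
[222 187] [ 51 -36  20];[223 187] [ 50 -40  20];[224 187] [ 51 -44  19];[216 188] [ 63 -14  13];[217 188] [ 62 -18  14];[218 188] [ 61 -22  13];[220 188] [ 56 -29  15];[221 188] [ 56 -33  14];[222 188] [ 40 -35  21];[223 188] [ 42 -39  20];[224 188] [ 40 -42  20];[225 188] [ 40 -46  20];[201 189] [54 46 20];[202 189] [54 42 20];[203 189] [52 39 20];[206 189] [61 26 15];[207 189] [63 22 13];[209 189] [60 15 14];[210 189] [58 11 14];[211 189] [58  7 14];[212 189] [56  3 14];[213 189] [57 -1 13];[214 189] [55 -5 14];[215 189] [54 -8 14];[216 189] [ 52 -12  14];[217 189] [ 54 -16  13];[218 189] [ 53 -20  13];[220 189] [ 52 -28  12];[222 189] [ 33 -33  20];[223 189] [ 30 -37  21];[224 189] [ 31 -41  20];[225 189] [ 31 -45  19];[200 190] [47 51 19];[201 190] [44 48 21];[202 190] [45 44 19];[203 190] [42 40 21];[204 190] [55 35 14];[205 190] [52 31 15];[206 190] [53 27 14];[207 190] [53 23 13];[209 190] [53 16 13];[210 190] [52 12 12];[213 190] [50  0 12];[222 190] [ 27 -32  18];[223 190] [ 19 -35  22];[224 190] [ 21 -39  20];[225 190] [ 17 -43  22];[200 191] 
[... 4948 characters left out ...]
15 173] [ 58 -13  80];[216 173] [ 59 -17  79];[206 174] [57 22 80];[207 174] [51 19 82];[215 174] [ 57 -13  76];[216 174] [ 42 -15  82];[206 175] [58 22 76];[207 175] [43 20 81];[216 175] [ 42 -14  78];[207 176] [41 20 78];[216 176] [ 42 -14  74];[207 177] [38 21 75];[217 177] [ 33 -17  73];[217 178] [ 30 -16  70];[217 179] [ 31 -16  66];[217 180] [ 28 -15  63];[218 182] [ 19 -17  58];[208 183] [21 21 57];[218 183] [ 19 -17  54];[208 184] [18 21 54];[218 184] [ 16 -17  51];[208 185] [17 22 50];[218 185] [ 18 -17  46];[208 186] [12 23 49];[208 187] [13 23 44];[219 187] [  6 -18  42];[208 188] [10 23 41];[219 188] [  4 -18  39];[208 189] [ 5 24 40];[219 189] [  3 -17  35];[208 190] [ 2 25 37];
```

```bash
python3 - <<'E'
from h import *
for f in('b3','a2'):
    c=dict(np.load(f'pics/{f}.npz')); h=cv2.cvtColor(c['pixels'],cv2.COLOR_RGB2HSV)
    m=((h[...,0]<8)|(h[...,0]>172))&(h[...,1]>130); 
    v,u=np.where(m); w=world(c,zip(u,v)); k=(abs(w[:,0]-440)<40)&(abs(w[:,1]+280)<50)&(w[:,2]>4)&(w[:,2]<60)
    w=w[k]; print(f,k.sum(),np.percentile(w,[3,50,97],axis=0).round()); 
    if f=='b3': print(w[w[:,2]>38].round().astype(int).tolist())
    # block top plane z=26 & rim
    vv,uu=np.mgrid[0:420,0:560]; p=list(zip(uu[(vv>220)&(vv<290)&(uu>210)&(uu<330)],vv[(vv>220)&(vv<290)&(uu>210)&(uu<330)])); w=world(c,p)
    k=(abs(w[:,0]-440)<40)&(abs(w[:,1]+197)<45)&(w[:,2]>22)&(w[:,2]<32); print('block',k.sum(),np.percentile(w[k],[3,97],axis=0).round(), cv2.minAreaRect(w[k][:,:2].astype(np.float32)))
E
```

```text
b3 81 [[ 438. -293.    9.]
 [ 440. -285.   31.]
 [ 446. -265.   44.]]
[[442, -264, 43], [444, -265, 44], [447, -265, 42], [438, -264, 41], [440, -267, 43], [442, -270, 44], [445, -271, 43], [439, -269, 41], [441, -273, 43], [443, -276, 44], [445, -278, 44], [439, -277, 42], [441, -279, 43], [444, -281, 43], [446, -282, 43], [439, -278, 40], [439, -284, 43], [442, -285, 43], [445, -286, 43], [447, -288, 43], [439, -284, 40], [440, -289, 42], [443, -290, 43], [446, -291, 42], [439, -291, 41], [443, -291, 39], [445, -293, 40]]
block 132 [[ 418. -209.   23.]
 [ 465. -171.   25.]] ((441.8045654296875, -189.16665649414062), (49.384010314941406, 40.801971435546875), 1.0526700019836426)
a2 32 [[ 436. -290.   11.]
 [ 440. -277.   31.]
 [ 445. -268.   46.]]
block 60 [[ 416. -210.   23.]
 [ 466. -173.   31.]] ((440.7862548828125, -191.94993591308594), (39.593685150146484, 51.0780029296875), 89.50298309326172)
```

Emit:
carry_out:
  deltas:
    - {"xyz": [0.004, -0.001, 0.04], "rotation": [0, 0, 0], "jaw": 0.05}
    - {"xyz": [0.004, -0.001, 0.075], "rotation": [0, 0, 0], "jaw": 0.05}
    - {"xyz": [0.004, -0.001, 0.099], "rotation": [0, 0, 0], "jaw": 0.05}
    - {"xyz": [0.004, -0.001, 0.099], "rotation": [0, 0, 0], "jaw": 0.04}
    - {"xyz": [0.004, -0.001, 0.099], "rotation": [0, 0, 0], "jaw": 0.02}
    - {"xyz": [0.004, -0.001, 0.099], "rotation": [0, 0, 0], "jaw": 0.0}
    - {"xyz": [0.004, -0.001, 0.099], "rotation": [0, 0, 0], "jaw": 0.0}
    - {"xyz": [0.004, -0.001, 0.099], "rotation": [0, 0, 0], "jaw": 0.0}
    - {"xyz": [0.004, -0.001, 0.099], "rotation": [0, 0, 0], "jaw": 0.0}
    - {"xyz": [0.004, -0.001, 0.099], "rotation": [0, 0, 0], "jaw": 0.0}

```text
time: 3.28
tcp_pos: [443.4, -278.7, 12.5]
tcp_rot: [179.9, 0.1, 91.5]
wrist_force: [1.2, 1.3, 8.2]
width: 9.3
grip_force: 59.4
```

Emit:
carry_out:
  deltas:
    - {"xyz": [0.01, 0, 0], "rotation": [0, 0, 0.005], "jaw": 0}
    - {"xyz": [0.03, 0, 0], "rotation": [0, 0, 0.02], "jaw": 0}
    - {"xyz": [0.055, 0, 0], "rotation": [0, 0, 0.04], "jaw": 0}
    - {"xyz": [0.08, 0, 0], "rotation": [0, 0, 0.06], "jaw": 0}
    - {"xyz": [0.105, 0, 0], "rotation": [0, 0, 0.08], "jaw": 0}
    - {"xyz": [0.13, -0.001, 0], "rotation": [0, 0, 0.1], "jaw": 0}
    - {"xyz": [0.155, -0.001, 0], "rotation": [0, 0, 0.12], "jaw": 0}
    - {"xyz": [0.18, -0.001, 0], "rotation": [0, 0, 0.14], "jaw": 0}
    - {"xyz": [0.205, -0.001, 0], "rotation": [0, 0, 0.16], "jaw": 0}
    - {"xyz": [0.225, -0.001, 0], "rotation": [0, 0, 0.18], "jaw": 0}
    - {"xyz": [0.238, -0.001, 0], "rotation": [0, 0, 0.195], "jaw": 0}
    - {"xyz": [0.245, -0.001, 0], "rotation": [0, 0, 0.2], "jaw": 0}
    - {"xyz": [0.245, -0.001, 0], "rotation": [0, 0, 0.2], "jaw": 0}

```text
time: 4.9
tcp_pos: [436.4, -32.9, 12.4]
tcp_rot: [179.8, -0.0, 80.1]
wrist_force: [1.7, 7.9, 16.7]
width: 9.1
grip_force: 60.9
```

```bash
python3 - <<'E'
from h import *
s=manip.get_state(); print(s['time'],s['tcp_pos'],s['tcp_rot'],s['width'])
D=[]
for i in range(4): b=shot('scene'); D.append(b['range_z'])
a=shot('top')
b=dict(b);b['range_z']=np.median(D,0);np.savez('pics/b4.npz',**b);np.savez('pics/a4.npz',**a)
B=cv2.resize(b['pixels'][145:245,185:265],None,fx=6,fy=6,interpolation=cv2.INTER_CUBIC);A=cv2.resize(a['pixels'][200:260,170:270],None,fx=6,fy=6,interpolation=cv2.INTER_CUBIC)
I=np.zeros((600,800,3),np.uint8);I[:,:480]=B;cv2.imwrite('pics/B4.png',B[...,::-1]);cv2.imwrite('pics/A4.png',A[...,::-1])
hs=[(u,v) for v in range(180,245) for u in range(190,270)]; w=world(b,hs)
ctr=s['tcp_pos'][:2]+88*np.array([np.cos(np.radians(80)),np.sin(np.radians(80))])
k=(np.hypot(*(w[:,:2]-ctr).T)<40)&(w[:,2]>21.5)&(w[:,2]<32); print('block',k.sum(),cv2.minAreaRect(w[k][:,:2].astype(np.float32)),'expected',ctr)
E
```

```text
4.9 [436.44046798 -32.93966436  12.43552174] [ 1.79827132e+02 -1.97379068e-03  8.00540479e+01] 9.071283198343083
block 26 ((446.2124328613281, 56.03390121459961), (35.98924255371094, 38.942543029785156), 75.39130401611328) expected [451.72150761  53.72341791]
```

View pics/B4.png

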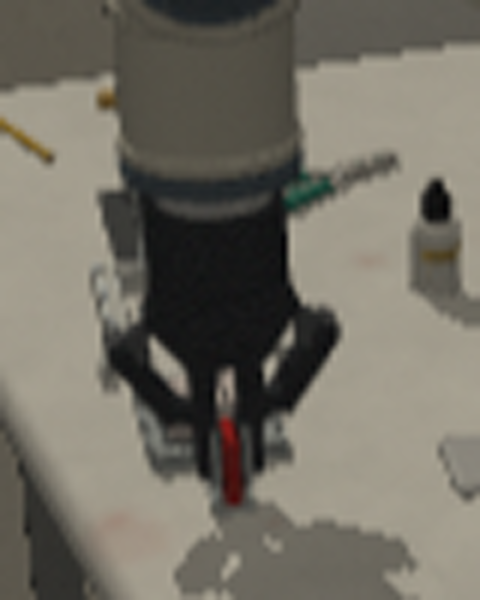

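The scene view shows the tray held at the fin (crop (232,460)), with the gripper hiding the mouth. I'll check from the top view.

View pics/A4.png

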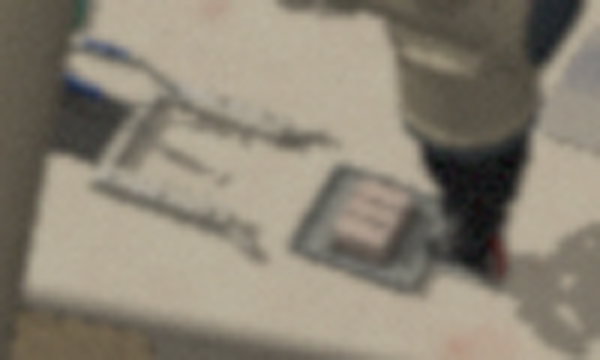

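The top view shows the tray before the mouth. Its corners are at crop (342,165), (293,247), (445,205) and (418,292). The rails run back to (165,97) and (97,182), and the flare tips are at (335,140) and (262,258).

```bash
python3 - <<'E'
from h import *
a=dict(np.load('pics/a4.npz')); f=lambda p:np.array(p)/6+(170,200)-.5+.5/6
tr=plane(a,f([(342,165),(293,247),(418,292),(445,205)]),12)
fl=plane(a,f([(335,140),(262,258)]),13); rb=plane(a,f([(165,97),(97,182)]),22)
print(tr.round(1),tr.mean(0)); e=(tr[0]+tr[1]-tr[2]-tr[3])/2; print('tray yaw',np.degrees(np.arctan2(e[1],e[0])))
print('flare',fl.round(1),'back',rb.round(1)); mf,mb=fl.mean(0),rb.mean(0); print(mf,mb,np.degrees(np.arctan2(*(mb-mf)[[1,0]])))
# cloud of rails
hs=[(u,v) for v in range(205,250) for u in range(180,230)]; w=world(a,hs)
d=np.array([np.cos(np.radians(80)),np.sin(np.radians(80))]);n=np.array([-d[1],d[0]])
q=np.c_[(w[:,:2]-(477.2,199.5))@d,(w[:,:2]-(477.2,199.5))@n]
for lo in(-45,-20,5,25):
    for s in(1,-1):
        k=(q[:,0]>lo)&(q[:,0]<lo+25)&(abs(s*q[:,1]-43)<16)&(w[:,2]>14)&(w[:,2]<26)
        if k.any(): print(lo,s,k.sum(),q[k,1].mean().round(1),q[k,1].min().round(1),q[k,1].max().round(1))
k=(np.hypot(*(w[:,:2]-(452,54)).T)<35)
hs=[(u,v) for v in range(222,250) for u in range(215,245)]; w=world(a,hs); k=(np.hypot(*(w[:,:2]-(452,54)).T)<34)&(w[:,2]>20)&(w[:,2]<34)
print(k.sum(),cv2.minAreaRect(w[k][:,:2].astype(np.float32)))
E
```

```text
[[495.3  90.5  12. ]
 [418.3 103.4  12. ]
 [401.1   5.8  12. ]
 [477.5   7.7  12. ]] [448.0605935   51.83534859  12.        ]
tray yaw 78.99206769697425
flare [[515.2 101.8  13. ]
 [403.8 121.7  13. ]] back [[519.3 233.   22. ]
 [435.  255.4  22. ]]
[459.51129239 111.74063387  13.        ] [477.14910996 244.21597802  22.        ] 82.41621924996652
-45 1 19 41.4 33.3 49.2
-45 -1 11 -44.6 -54.5 -37.5
-20 1 21 40.8 32.0 50.7
-20 -1 13 -43.0 -52.3 -34.8
5 1 14 43.7 34.0 49.4
5 -1 12 -45.2 -56.0 -35.7
25 1 16 41.6 29.5 52.2
25 -1 9 -41.4 -49.7 -36.4
84 ((450.7409362792969, 51.886199951171875), (40.529518127441406, 55.20896530151367), 78.22761535644531)
```

Emit:
carry_out:
  deltas:
    - {"xyz": [0.01, 0.0007, -0.001], "rotation": [0, 0, 0], "jaw": 0}
    - {"xyz": [0.025, 0.0007, -0.001], "rotation": [0, 0, 0], "jaw": 0}
    - {"xyz": [0.04, 0.0007, -0.001], "rotation": [0, 0, 0], "jaw": 0}
    - {"xyz": [0.05, 0.0007, -0.001], "rotation": [0, 0, 0], "jaw": 0}
    - {"xyz": [0.06, 0.0007, -0.001], "rotation": [0, 0, 0], "jaw": 0}
    - {"xyz": [0.065, 0.0007, -0.001], "rotation": [0, 0, 0], "jaw": 0}
    - {"xyz": [0.065, 0.0007, -0.001], "rotation": [0, 0, 0], "jaw": 0}

```text
time: 6.02
tcp_pos: [448.3, 31.7, 12.5]
tcp_rot: [179.9, -0.0, 80.1]
wrist_force: [4.3, 5.4, 3.5]
width: 9.1
grip_force: 59.5
```

Emit:
carry_out:
  deltas:
    - {"xyz": [0.01, 0, 0], "rotation": [0, 0, 0], "jaw": 0}
    - {"xyz": [0.02, 0, 0], "rotation": [0, 0, 0], "jaw": 0}
    - {"xyz": [0.03, 0, 0], "rotation": [0, 0, 0], "jaw": 0}
    - {"xyz": [0.04, 0, 0], "rotation": [0, 0, 0], "jaw": 0}
    - {"xyz": [0.045, 0, 0], "rotation": [0, 0, 0], "jaw": 0}
    - {"xyz": [0.045, 0, 0], "rotation": [0, 0, 0], "jaw": 0}

```text
time: 6.78
tcp_pos: [456.2, 75.7, 12.5]
tcp_rot: [179.9, -0.0, 80.0]
wrist_force: [5.3, 1.8, 2.3]
width: 9.2
grip_force: 59.3
```

Emit:
carry_out:
  deltas:
    - {"xyz": [0.01, 0, 0], "rotation": [0, 0, 0], "jaw": 0}
    - {"xyz": [0.02, 0, 0], "rotation": [0, 0, 0], "jaw": 0}
    - {"xyz": [0.028, 0, 0], "rotation": [0, 0, 0], "jaw": 0}
    - {"xyz": [0.032, 0, 0], "rotation": [0, 0, 0], "jaw": 0}
    - {"xyz": [0.032, 0, 0], "rotation": [0, 0, 0], "jaw": 0}

```text
time: 7.4
tcp_pos: [461.9, 107.0, 12.5]
tcp_rot: [179.9, -0.0, 80.1]
wrist_force: [6.6, -3.0, 1.0]
width: 9.0
grip_force: 59.2
```

Emit:
carry_out:
  deltas:
    - {"xyz": [0.001, 0, 0], "rotation": [0, 0, 0], "jaw": 0}
    - {"xyz": [0.002, 0, 0], "rotation": [0, 0, 0], "jaw": 0}
    - {"xyz": [0.003, 0, 0], "rotation": [0, 0, 0], "jaw": 0}
    - {"xyz": [0.004, 0, 0], "rotation": [0, 0, 0], "jaw": 0}

```text
time: 7.9
tcp_pos: [462.6, 110.4, 12.6]
tcp_rot: [179.9, -0.0, 80.1]
wrist_force: [7.0, -11.3, 3.1]
width: 9.1
grip_force: 59.4
```

Emit:
carry_out:
  deltas:
    - {"xyz": [0.0005, 0, 0], "rotation": [0, 0, 0], "jaw": 0}
    - {"xyz": [0.001, 0, 0], "rotation": [0, 0, 0], "jaw": 0}
    - {"xyz": [0.0015, 0, 0], "rotation": [0, 0, 0], "jaw": 0}

```text
time: 8.28
tcp_pos: [462.9, 111.9, 12.6]
tcp_rot: [179.9, -0.0, 80.1]
wrist_force: [6.9, -10.7, 3.2]
width: 9.3
grip_force: 59.4
```

Emit:
carry_out:
  deltas:
    - {"xyz": [0.001, 0, 0], "rotation": [0, 0, 0], "jaw": 0}
    - {"xyz": [0.002, 0, 0], "rotation": [0, 0, 0], "jaw": 0}

```text
time: 8.52
tcp_pos: [462.9, 112.3, 12.6]
tcp_rot: [179.9, 0.1, 80.1]
wrist_force: [6.0, -50.5, 9.4]
width: 8.9
grip_force: 60.3
```

Emit:
carry_out:
  deltas:
    - {"xyz": [0.001, 0, 0], "rotation": [0, 0, 0], "jaw": 0}
    - {"xyz": [0.002, 0, 0], "rotation": [0, 0, 0], "jaw": 0}

```text
time: 8.78
tcp_pos: [462.9, 112.4, 12.6]
tcp_rot: [179.9, 0.2, 80.1]
wrist_force: [7.6, -82.9, 14.7]
width: 9.3
grip_force: 61.2
```

Emit:
carry_out:
  deltas:
    - {"xyz": [-0.002, 0, 0], "rotation": [0, 0, 0], "jaw": 0}
    - {"xyz": [-0.003, 0, 0], "rotation": [0, 0, 0], "jaw": 0}
    - {"xyz": [-0.003, 0, 0], "rotation": [0, 0, 0], "jaw": 0}

```text
time: 9.15
tcp_pos: [462.9, 112.1, 12.6]
tcp_rot: [179.9, 0.0, 80.1]
wrist_force: [7.5, -23.8, 5.7]
width: 9.0
grip_force: 59.8
```

Emit:
carry_out:
  deltas:
    - {"xyz": [0, 0, 0], "rotation": [0, 0, 0], "jaw": 0.02}
    - {"xyz": [0, 0, 0], "rotation": [0, 0, 0], "jaw": 0.035}
    - {"xyz": [0, 0, 0], "rotation": [0, 0, 0], "jaw": 0.05}
    - {"xyz": [0, 0, 0], "rotation": [0, 0, 0], "jaw": 0.06}
    - {"xyz": [0, 0, -0.02], "rotation": [0, 0, 0], "jaw": 0.06}
    - {"xyz": [0, 0, -0.06], "rotation": [0, 0, 0], "jaw": 0.06}
    - {"xyz": [0, 0, -0.11], "rotation": [0, 0, 0], "jaw": 0.06}
    - {"xyz": [0, 0, -0.16], "rotation": [0, 0, 0], "jaw": 0.06}
    - {"xyz": [0, 0, -0.16], "rotation": [0, 0, 0], "jaw": 0.06}

```text
time: 10.28
tcp_pos: [463.4, 113.2, 175.5]
tcp_rot: [179.7, -0.1, 80.0]
wrist_force: [0.5, -0.5, -1.6]
width: 59.9
grip_force: 0.0
```

```bash
python3 - <<'E'
from h import *
s=manip.get_state(); print(s['time'],s['tcp_pos'],s['tcp_rot'],s['width'])
D=[];E=[]
for i in range(6): b=shot('scene'); D.append(b['range_z'])
for i in range(4): a=shot('top'); E.append(a['range_z'])
b=dict(b);b['range_z']=np.median(D,0);np.savez('pics/b5.npz',**b);a=dict(a);a['range_z']=np.median(E,0);np.savez('pics/a5.npz',**a)
B=cv2.resize(b['pixels'][155:235,190:250],None,fx=6,fy=6,interpolation=cv2.INTER_CUBIC);A=cv2.resize(a['pixels'][195:255,155:225],None,fx=6,fy=6,interpolation=cv2.INTER_CUBIC)
I=np.zeros((480,790,3),np.uint8);I[:,:360]=B;I[:360,365:785]=A;cv2.imwrite('pics/C5.png',I[...,::-1])
d=np.array([np.cos(np.radians(80)),np.sin(np.radians(80))]);n=np.array([-d[1],d[0]]);o=(478.2,199.1)
for nm,c,(u0,u1,v0,v1) in(('scene',b,(195,240,155,215)),('top',a,(150,225,190,255))):
    hs=[(u,v) for v in range(v0,v1) for u in range(u0,u1)]; w=world(c,hs); q=np.c_[(w[:,:2]-o)@d,(w[:,:2]-o)@n,w[:,2]]
    k=(abs(q[:,1])<32)&(q[:,2]>66)&(q[:,2]<90)&(q[:,0]>35)&(q[:,0]<170); print(nm,'arms')
    print(q[k].round().astype(int).tolist())
    k=(abs(q[:,1])<35)&(q[:,2]>21.5)&(q[:,2]<31)&(abs(q[:,0])<40); 
    if k.sum()>4: print('block',k.sum(),cv2.minAreaRect(q[k][:,:2].astype(np.float32)))
E
```

```text
10.275 [463.44508993 113.1711428  175.53011213] [ 1.79657247e+02 -1.02622477e-01  8.00374130e+01] 59.93266470458819
scene arms
[[163, -4, 83], [161, -4, 79], [148, -6, 84], [135, 19, 86], [143, -6, 81], [145, -5, 76], [129, -8, 82], [122, -7, 80], [129, 9, 75], [129, -7, 73], [107, -9, 82], [101, 12, 82], [106, -9, 78], [93, -11, 83], [85, -15, 85], [81, 17, 86], [88, 13, 83], [90, -11, 80], [82, -14, 82], [73, -17, 86], [72, 19, 85], [76, 14, 83], [91, -11, 75], [73, -13, 82], [67, -16, 84], [62, 20, 85], [69, 15, 82], [70, -12, 79], [61, -15, 82], [54, -18, 85], [56, 20, 83], [60, 16, 81], [55, -14, 80], [54, -18, 81], [56, 21, 80], [48, 18, 83], [58, -14, 75], [39, -16, 83], [57, 21, 75], [36, 19, 83], [41, -16, 78], [38, 19, 78], [40, -16, 74], [36, 20, 75]]
block 63 ((0.40369224548339844, 2.168193817138672), (48.66771697998047, 41.00180435180664), 88.77047729492188)
top arms
[[169, -6, 83], [168, -11, 78], [167, -8, 75], [162, -9, 76], [157, -10, 77], [151, -8, 82], [148, -12, 79], [166, 7, 85], [165, 2, 80], [153, -9, 74], [146, -8, 78], [141, -8, 80], [136, -9, 81], [133, -12,
[... 682 characters left out ...]
, -16, 82], [57, -19, 80], [51, -18, 84], [116, 9, 77], [111, 8, 78], [105, 9, 83], [56, -16, 77], [52, -18, 76], [45, -16, 83], [42, -18, 82], [103, 13, 82], [101, 9, 78], [96, 9, 80], [90, 9, 83], [36, -16, 80], [96, 10, 74], [84, 18, 89], [82, 14, 85], [80, 10, 82], [82, 15, 80], [77, 14, 81], [72, 14, 84], [70, 11, 81], [83, 15, 73], [77, 16, 77], [71, 17, 80], [65, 17, 84], [61, 16, 84], [56, 16, 87], [72, 17, 73], [65, 19, 79], [59, 19, 82], [55, 18, 83], [53, 15, 81], [49, 13, 80], [58, 17, 73], [53, 16, 74], [48, 15, 76], [44, 15, 78], [35, 18, 86], [36, 18, 79], [36, 14, 66]]
block 80 ((5.681188583374023, 3.469341278076172), (57.36259078979492, 57.93912887573242), 4.475584506988525)
```

View pics/C5.png

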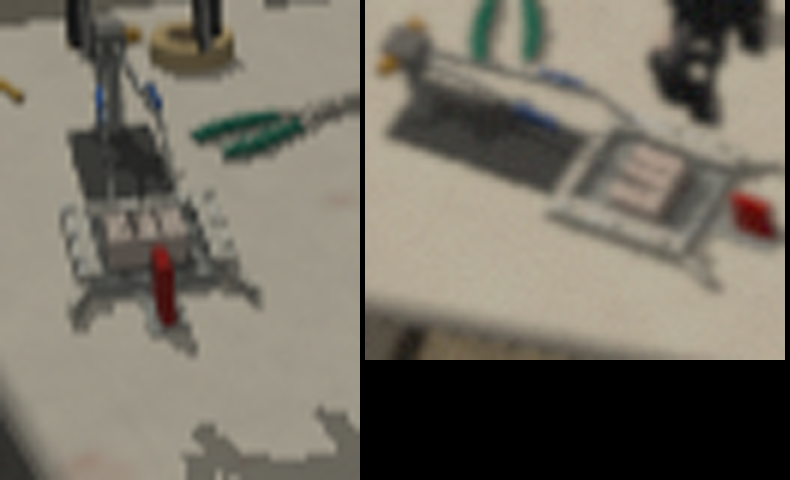

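The tray is home against the stop, with the block inside and the tweezers over it (top inset: tray (645,180), pads (540,115) and (558,78)).

```bash
python3 - <<'E'
from h import *
print(delta([490.4,268,62],80))
E
```

```text
[0.1578 0.0016 0.1098 0.0005]
```

Emit:
carry_out:
  deltas:
    - {"xyz": [0.03, 0.001, 0], "rotation": [0, 0, 0], "jaw": 0.065}
    - {"xyz": [0.08, 0.001, 0], "rotation": [0, 0, 0], "jaw": 0.065}
    - {"xyz": [0.13, 0.002, 0], "rotation": [0, 0, 0], "jaw": 0.065}
    - {"xyz": [0.158, 0.002, 0], "rotation": [0, 0, 0], "jaw": 0.065}
    - {"xyz": [0.158, 0.002, 0.02], "rotation": [0, 0, 0], "jaw": 0.065}
    - {"xyz": [0.158, 0.002, 0.05], "rotation": [0, 0, 0], "jaw": 0.065}
    - {"xyz": [0.158, 0.002, 0.08], "rotation": [0, 0, 0], "jaw": 0.065}
    - {"xyz": [0.158, 0.002, 0.1], "rotation": [0, 0, 0], "jaw": 0.065}
    - {"xyz": [0.158, 0.002, 0.11], "rotation": [0, 0, 0], "jaw": 0.065}
    - {"xyz": [0.158, 0.002, 0.11], "rotation": [0, 0, 0], "jaw": 0.065}

```text
time: 12.02
tcp_pos: [490.9, 268.0, 61.9]
tcp_rot: [-180.0, 0.0, 80.0]
wrist_force: [0.1, 0.0, -0.5]
width: 65.3
grip_force: 0.0
```

Now squeeze gradually to about 26 mm first.

Emit:
carry_out:
  deltas:
    - {"xyz": [0, 0, 0], "rotation": [0, 0, 0], "jaw": 0.055}
    - {"xyz": [0, 0, 0], "rotation": [0, 0, 0], "jaw": 0.045}
    - {"xyz": [0, 0, 0], "rotation": [0, 0, 0], "jaw": 0.04}
    - {"xyz": [0, 0, 0], "rotation": [0, 0, 0], "jaw": 0.036}
    - {"xyz": [0, 0, 0], "rotation": [0, 0, 0], "jaw": 0.033}
    - {"xyz": [0, 0, 0], "rotation": [0, 0, 0], "jaw": 0.03}
    - {"xyz": [0, 0, 0], "rotation": [0, 0, 0], "jaw": 0.028}
    - {"xyz": [0, 0, 0], "rotation": [0, 0, 0], "jaw": 0.026}
    - {"xyz": [0, 0, 0], "rotation": [0, 0, 0], "jaw": 0.026}
    - {"xyz": [0, 0, 0], "rotation": [0, 0, 0], "jaw": 0.026}

```text
time: 13.28
tcp_pos: [491.2, 268.2, 62.5]
tcp_rot: [180.0, -0.0, 80.0]
wrist_force: [0.4, -1.5, 6.6]
width: 26.1
grip_force: 4.6
```

Emit:
carry_out:
  deltas:
    - {"xyz": [0, 0, 0], "rotation": [0, 0, 0], "jaw": 0.025}
    - {"xyz": [0, 0, 0], "rotation": [0, 0, 0], "jaw": 0.024}
    - {"xyz": [0, 0, 0], "rotation": [0, 0, 0], "jaw": 0.0234}
    - {"xyz": [0, 0, 0], "rotation": [0, 0, 0], "jaw": 0.0234}
    - {"xyz": [0, 0, 0], "rotation": [0, 0, 0], "jaw": 0.0234}
    - {"xyz": [0, 0, 0], "rotation": [0, 0, 0], "jaw": 0.0234}

```text
time: 14.02
tcp_pos: [491.3, 268.1, 62.6]
tcp_rot: [180.0, -0.0, 80.0]
wrist_force: [1.9, -2.4, 7.1]
width: 23.7
grip_force: 5.8
```

```bash
python3 - <<'E'
from h import *
W=[];G=[];I=[]
for i in range(20):
    b=shot('scene'); s=manip.get_state(); W.append(s['width']);G.append(s['grip_force']);I.append(b['pixels'].astype(float))
print(np.mean(W),np.std(W),np.mean(G),s['wrist_force'],s['tcp_pos'])
S=[];
for i in range(20): a=manip.camera('top'); S.append(a['pixels'].astype(float))
B=cv2.resize(np.mean(I,0)[175:215,195:240].astype(np.uint8),None,fx=8,fy=8,interpolation=cv2.INTER_CUBIC);A=cv2.resize(np.mean(S,0)[200:245,175:225].astype(np.uint8),None,fx=8,fy=8,interpolation=cv2.INTER_CUBIC)
J=np.zeros((360,770,3),np.uint8);J[:320,:360]=B;J[:360,365:765]=A;cv2.imwrite('pics/C6.png',J[...,::-1])
E
```

```text
23.473967576978485 0.1541414097275954 5.807815834879875 [ 0.51034248 -2.62965137  7.94830961] [491.35384759 268.06830915  62.57839522]
```

View pics/C6.png

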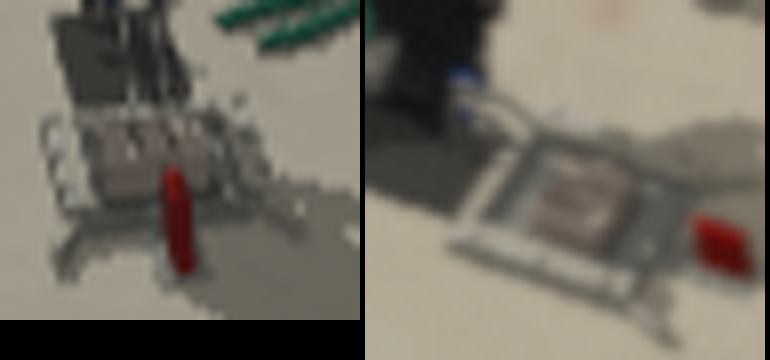

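The tips sit just above the two black lines (left inset (130,135) and (180,128)), and the tray is still home. The mean width is 23.47 mm, which gives a gap of about 16.1 mm. The pad force is 5.8 N, against about 6 N expected.

```bash
python3 -c "
from cell import manip
print(manip.sign_off())"
```

```text
the job is handed in; nothing more can be done
None
```

I've handed the job in: the tray is fully home against the back stop with the gauge block in it, and the gripper is holding the tweezers at a tip gap of about 16.1 mm, worked out from the finger opening because the pictures were too coarse to measure it directly.

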